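# Find the hidden socket of the signing jig with its stop pin

## Robot

A 6-joint arm with a two-finger parallel gripper is mounted at the origin on the work surface. World frame = base frame: x ahead of the robot, y to its left, z up, the work surface at z = 0. Lengths are in m, angles in rad, forces in N, time in s.
With the tool pointing down it reaches from about 0.375 to 0.975 m from the base axis. Payload 3.8 kg.
Tool frame: the origin (TCP) lies midway between the tips of the shut fingers; the grasp point (between the pads) lies hold_point_z behind it (hold_point_z is the distance from the TCP to the grasp point, in m); x points along the fingers, y is the direction in which the jaws open and shut, and the axes are right-handed (so a half turn about x gives the same grasp; the last joint's range is limited). The gripper opens to 85 mm and grips with 20 to 120 N. Pads are 22 mm wide; open, the fingers measure 114 mm over their backs; the gripper's body (76 mm by 85 mm) begins 54 mm behind the grasp point. The pads swing forward as they close: fully open they stand 13 mm farther back than shut.
Start: joints at [1.129, 0.264, 1.604, -0, 1.274, -0.037], TCP at [0.266, 0.62, 0.231] pointing down, gripper open.
Joint ranges: [-2.63, 2.63], [-0.94, 2.18], [0.31, 2.57], [-1.31, 4.45], [0, 2.66], [-2.55, 2.55]. Speed limits (rad/s): [2.57, 2.57, 3.14, 3.14, 3.14, 3.14].

## Interface

Orientations are given as a unit quaternion [x, y, z, w].
In Python, from cell import * gives the robot as it stands.
- The arm moves only by the tool arm_command, never from a script. Its argument "targets" is one flat list of numbers, 5 for each row, row after row: the finger opening in cm, from 0 to 8.54, then the shift along the tool's x, y, z in cm, then the turn about the tool's x in rad. A call has 1 to 8 rows; each row is the pose to reach, as a shift and turn from the pose commanded when the call began, along the tool's axes at that moment; what a row does not reach only later rows make up. A row lasts 1/12 s, in which the tool goes at most 41.7 mm and 7.16 degrees, less where a joint would pass 70% of its speed; a pose out of reach is approached as far as the arm can. A call with a gripper value outside its range is refused whole. The fingers move at their own pace and stop on an object; "newtons" is the grip in N (left out, the last holds). Time passes only in rows, so rows that repeat a pose let the fingers close. It gives the time, the measured TCP pose, the force and the opening at its end, in the units of the state.
- observe(): the state, without advancing time (a new reading comes with each control period).
- camera(name): name is "scene" or "top"; returns (picture, depth): 384x512x3 uint8, red, green, blue; 384x512 float32, m along the optical axis (not along the pixel's ray), 0 where there is no reading.
- camera_model(name): a dict with "fx", "fy", "cx", "cy" (pixels), "T" (4x4, takes a point from camera to world coordinates). Camera axes: x right, y down, z forward; pixel columns grow to the right and rows downward; lengths in m; the calibration is good to about 2 mm. A picture is of the moment at which its call begins. camera_model takes no time and is no camera call.
- close_job(): hands the job in, once; it reports no verdict.
The state is a dict: "time": time; "qpos": joint angles; "joint_vel": joint speeds; "joint_torque": joint torques, N m; "ee_pos": TCP position; "eef_rot": TCP orientation; "contact_force": force on the tool from outside, world axes, zero at the start; "torque": the same for the moment, N m; "grip_width": finger opening in m.
Only numpy, scipy, OpenCV 4.12 (cv2) and the standard library are available. Lean on these libraries where they do the work, as an engineer would, in place of code of your own. Each camera call takes 0.05 s, during which the arm holds its last target. There are 200 camera calls.

## Task

Take the steel stop pin out of its stand, set its tip into the groove of the signing jig at one end, and slide it along the groove, pressing only lightly (well under 25 N), until it drops into the socket hidden under a spring shutter. Push it gently down until its collar sits flat on the plate, then let go and leave it standing there; leave the tape roll, the loose card holder and the marker where they are.

Things in the scene. Friction and masses are not known exactly. Their poses are not given: they have to be found in the camera images.
- jig: Signing jig, fixed: grooved aluminium plate on a grey base, 150 (x) by 250 (y) mm, 30 mm high. Origin: underside, straight below the groove's middle; z up, plate's top at z = 30 mm. Two clear card holders lie fixed on its +x part (from x = 23 mm, tops 4.5 mm above the plate), with a black fence 8 mm above the plate beyond them. The plate's edges are at x = -45 and +105 mm.
- groove_mid (a point): The middle of the jig's one groove, level with the plate's top; axes as the jig. The straight groove runs along y: 11 mm wide, 4 mm deep, open at the top, closed at both ends, 110 mm long (y from -55 to +55 mm).
- groove_floor (a point): 4 mm below groove_mid, level with the groove's flat, hard floor; axes as the jig. One socket is hidden somewhere in that floor, centred between y = -30 and +30 mm, different each time. It is as wide as the groove, 10.5 mm long along y, deep enough for the pin's whole shaft, and closed by a shutter of the same aluminium, flush with the floor.
- shutter (a joint): The spring shutter that closes the socket: 0 when shut, flush with the groove's floor; it grows (m) as it is pushed straight down, 0.016 with the pin fully home, 0.0175 at its stop. A soft spring, about 0.3 N when shut and 0.5 N when fully down, less than the pin's weight; it closes again by itself.
- stand: Pin stand, fixed: a black block 60 by 60 mm, 30 mm high, origin at the centre of its underside. The pin's shaft stands in the 10 mm wide, 24 mm deep hole at its middle, the pin's collar resting on its top.
- pin_grip (a point): Middle of the stop pin's grip, on its axis, 49 mm above the tip; z along the axis, up. The pin is loose, steel, 80 to 120 g, round, upright, 74 mm long: from below, a shaft 8 mm in diameter, 20 mm long, its end slightly bevelled; a collar 20 mm in diameter, 4 mm thick; a plain round grip 16 mm in diameter, 50 mm long.
- pin_tip (a point): Centre of the flat lower end of the stop pin's shaft; same axes. Its height above the jig's underside is 26 mm when it rides on the groove's floor and 10 mm when the collar sits flat on the plate.
- tape_center (a point): Roll of cardboard-coloured tape lying flat, 90 mm in diameter, 25 mm high, open in the middle; its centre. Leave it alone.
- holder_center (a point): Loose clear card holder with a plain card, lying flat, 77 by 105 by 8 mm; its centre. Leave it alone.
- marker_center (a point): White marker pen with a blue cap lying on the table, 125 mm long, 18 mm thick; its centre. Leave it alone.
Mind the look-alikes: they are no part of the job. Of the things that look like the part that bears pin_grip, the smaller one is meant.

How it is judged:
On the way, in this order (a step that is already met when the one before it is completed fails the run):
1. the pin is lifted out of its stand (height (world z) of pin_tip above 0.04 m), for 0.1 s.
2. its tip is set on the groove's floor near one end (beyond 40 mm from the middle) (z of pin_tip in the frame of jig below 0.0285 m and x of pin_tip in the frame of jig between -0.005 and 0.005 m and (y of pin_tip in the frame of jig above 0.04 m or y of pin_tip in the frame of jig below -0.04 m) and contact force between pin and jig above 0.2 N), for 0.1 s.
3. it travels along the groove with its tip in the groove (z of pin_tip in the frame of jig below 0.0285 m and x of pin_tip in the frame of jig between -0.005 and 0.005 m and y of pin_tip in the frame of jig between -0.0385 and 0.0385 m), for 0.15 s.
At the end, for the whole second after the job is handed in: The pin stands released and at rest in the socket: the shutter pushed down by more than 14.5 mm, the tip within 1.5 mm of its fully home height (collar flat on the plate), on the groove's line within 5 mm, upright within 0.08 rad (value of joint shutter above 0.0145 m and z of pin_tip in the frame of jig below 0.0115 m and x of pin_tip in the frame of jig between -0.005 and 0.005 m and angle between pin_tip's own z axis and vertical below 0.08 rad and linear speed of pin below 0.01 m/s); the robot touches nothing.
It fails at once if the pin is pressed against the jig with more than 25 N (contact force between pin and jig above 25 N).
It fails at once if a bystander is moved by more than 15 mm (distance of any of tape_center, holder_center, marker_center from where it was at the start of the episode above 0.015 m).
It also fails if it takes over 64 s, if anything falls off the work surface, if the arm or the gripper's body presses on something with over 40 N, if the wrist force passes 120 N, or if a joint passes its speed limit or range.

## Working session

There is one attempt and no reset: what is moved stays moved. The work goes in short steps, Python scripts to look and compute and a tool call to move; the robot and the scene stay as the last step left them, time stands still between calls to the robot, and variables do not carry over. Pictures are saved under pics/ and viewed, about 8 in all and at most 12, crops included, and the job is handed in when it is done.

Besides the shell and the picture viewer there is one more tool, called after "Request:" as name(argument=value, ...) on one line, values as JSON. arm_command: Moves the arm, as the interface text tells. Its arguments: {"type":"object","properties":{"targets":{"type":"array"},"newtons":{"type":"number"}},"required":["targets"]}

```bash
ls; mkdir -p pics; cat > h.py <<'E'
from cell import *
import numpy as np, cv2
from scipy.spatial.transform import Rotation as R
def grab(name):
    p,d=camera(name); np.savez(f'{name}.npz',p=p,d=d); return p,d
def load(name):
    z=np.load(f'{name}.npz'); return z['p'],z['d']
def px2w(name,u,v,d):
    m=camera_model(name); 
    c=np.array([(u-m['cx'])/m['fx']*d,(v-m['cy'])/m['fy']*d,d,1]); return (m['T']@c)[:3]
def onz(name,u,v,z):
    m=camera_model(name);T=m['T']; r=T[:3,:3]@np.array([(u-m['cx'])/m['fx'],(v-m['cy'])/m['fy'],1]); o=T[:3,3]
    return o+r*(z-o[2])/r[2]
def w2px(name,p):
    m=camera_model(name); c=np.linalg.inv(m['T'])@np.r_[p,1]; return np.array([m['fx']*c[0]/c[2]+m['cx'],m['fy']*c[1]/c[2]+m['cy']])
def tool(vec): # world vec -> tool axes cm
    return R.from_quat(observe()['eef_rot']).inv().apply(vec)*100
E
python3 - <<'E'
from h import *
for n in('scene','top'):
    p,d=grab(n); cv2.imwrite(f'pics/{n}0.png',cv2.resize(p[:,:,::-1],(768,576),interpolation=cv2.INTER_CUBIC))
    print(n,{k:np.round(v,3).tolist() for k,v in camera_model(n).items()})
s=observe(); print(s); print(R.from_quat(s['eef_rot']).as_matrix().round(3)); 
import cell; print([x for x in dir(cell) if x[0]!='_'], getattr(cell,'hold_point_z',None))
E
```

```text
pics
scene {'fx': 385.033, 'fy': 385.033, 'cx': 253.168, 'cy': 187.219, 'T': [[-0.649, 0.389, -0.654, 1.128], [0.76, 0.327, -0.561, 0.563], [-0.004, -0.861, -0.508, 0.495], [0.0, 0.0, 0.0, 1.0]]}
top {'fx': 355.248, 'fy': 355.248, 'cx': 250.702, 'cy': 189.053, 'T': [[-0.005, -0.993, 0.114, 0.527], [-1.0, 0.003, -0.018, 0.117], [0.017, -0.114, -0.993, 0.82], [0.0, 0.0, 0.0, 1.0]]}
{'time': 0.1, 'qpos': array([ 1.12908447e+00,  2.64694510e-01,  1.60522981e+00, -1.06039876e-05,
        1.27369154e+00, -3.68756462e-02]), 'joint_vel': array([-0.00040584, -0.0021495 , -0.0030191 ,  0.00059288, -0.00050575,
        0.00115695]), 'joint_torque': array([ 1.18576143e-03, -5.16707826e+01, -3.68590558e+01,  1.41997134e-04,
        6.22322827e-03,  1.47076616e-05]), 'ee_pos': array([0.26557176, 0.61985177, 0.23007939]), 'eef_rot': array([ 0.14145886,  0.69283593, -0.14285042,  0.69250381]), 'contact_force': array([-0.30427604,  0.32275464,  0.20225169]), 'torque': array([ 0.01108564,  0.01583494, -0.0122029 ]), 'grip_width': 0.08517641942128149}
[[-0.001  0.394  0.919]
 [-0.002  0.919 -0.394]
 [-1.    -0.002 -0.   ]]
['PlanningError', 'camera', 'camera_model', 'close_job', 'hold_point_z', 'observe'] 0.0187
```

View pics/scene0.png

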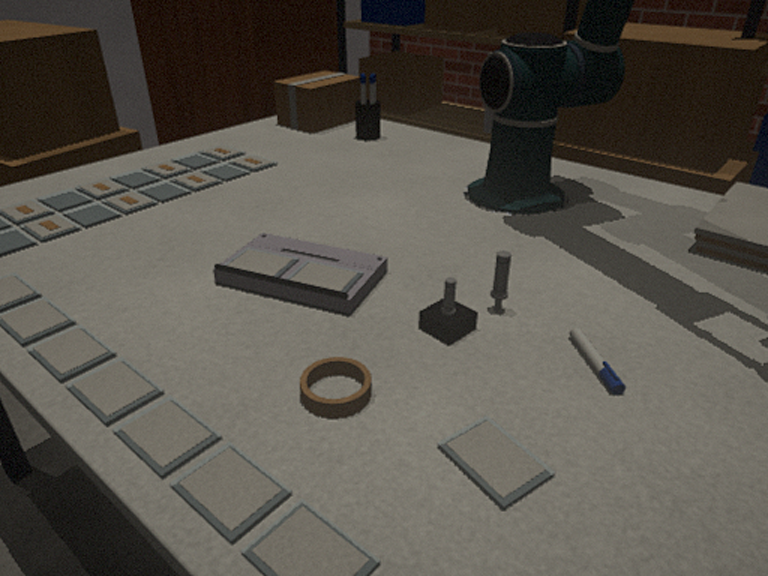

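View pics/top0.png

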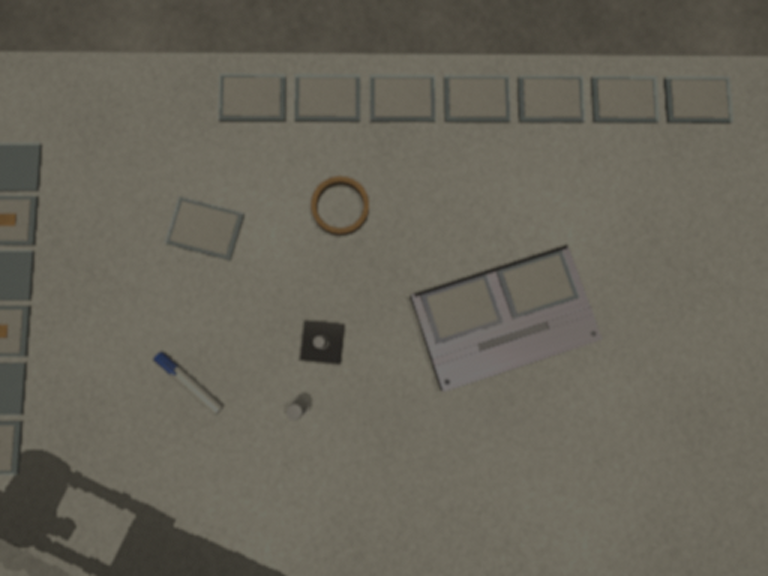

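Scene0: candidate pins are (450,297), the small one in the black stand, and (502,283), a larger one standing free on the table. In top0 they are at (321,342) and (297,409). I choose the one in the stand. The jig groove in top0 runs from about (478,346) to (550,326). Next, one close crop to check this.

```bash
python3 - <<'E'
from h import *
p,d=load('top'); a=cv2.resize(p[150:290,185:405,::-1],None,fx=3.6,fy=3.6,interpolation=cv2.INTER_CUBIC)
p,d2=load('scene'); 
a=cv2.convertScaleAbs(a,alpha=1.6)
cv2.imwrite('pics/c1.png',a); 
b=cv2.resize(p[150:235,140:360,::-1],None,fx=3.6,fy=3.6,interpolation=cv2.INTER_CUBIC)
cv2.imwrite('pics/c2.png',cv2.convertScaleAbs(b,alpha=1.6))
# pin top heights from depth, both views
for n,u,v in(('top',214,228),('top',198,272),('scene',300,188),('scene',335,170)):
    dd=d if n=='top' else d2
    w=dd[v-3:v+4,u-3:u+4]; print(n,u,v,w.min(),np.median(w), px2w(n,u,v,dd[v,u]).round(4))
E
```

```text
top 214 228 0.7257768 0.72910047 [0.5313 0.1798 0.0842]
top 198 272 0.69981927 0.70349145 [0.4448 0.2093 0.1009]
scene 300 188 0.8041428 0.80985487 [0.538  0.1863 0.0837]
scene 335 170 0.83780843 0.8446202 [0.4449 0.2138 0.0978]
```

View pics/c1.png

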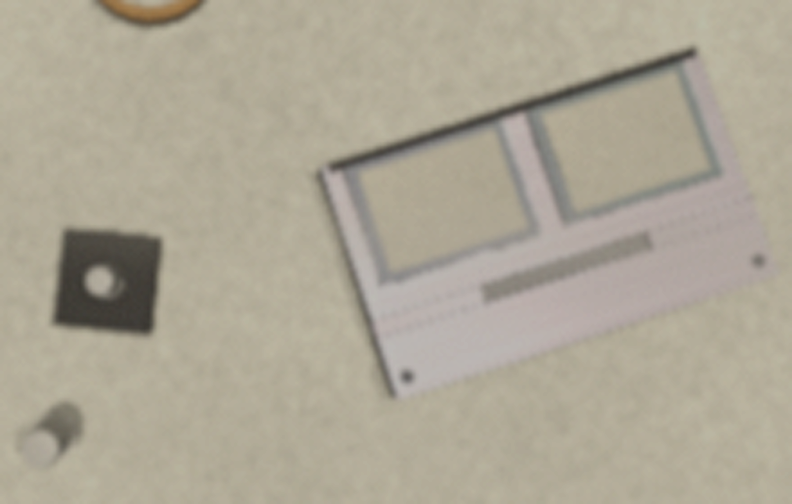

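View pics/c2.png

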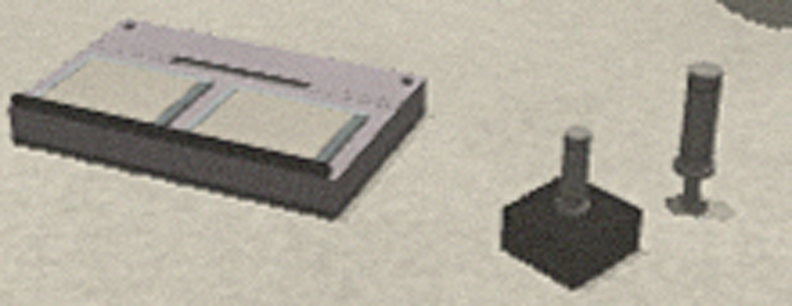

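c1 shows the stand pin's top at (99,280), the stand's middle at about (107,282) and the groove ends at about (484,295) and (650,240). In c2 the pin's top is at (577,132) and the groove ends are at (173,60) and (308,85). The pin in the stand is thinner and shorter than the free-standing one, so the choice holds. Both views also give its top at 84 mm, as expected.

```bash
cat >> h.py <<'E'
def tri(a,b):
    A=[];y=[]
    for n,(u,v) in (('top',a),('scene',b)):
        m=camera_model(n); r=m['T'][:3,:3]@np.array([(u-m['cx'])/m['fx'],(v-m['cy'])/m['fy'],1]); r/=np.linalg.norm(r)
        P=np.eye(3)-np.outer(r,r); A.append(P); y.append(P@m['T'][:3,3])
    return np.linalg.lstsq(np.vstack(A),np.concatenate(y),rcond=None)[0]
E
python3 - <<'E'
from h import *
t=lambda x,y:(185+(x+.5)/3.6-.5,150+(y+.5)/3.6-.5); s=lambda x,y:(140+(x+.5)/3.6-.5,150+(y+.5)/3.6-.5)
print('pin',tri(t(99,280),s(577,132)).round(4), onz('top',*t(99,280),.084).round(4), onz('scene',*s(577,132),.084).round(4))
print('stand', *[onz('top',*t(*q),.03).round(4) for q in((65,231),(161,238),(152,333),(54,324))])
print('standmean', np.mean([onz('top',*t(*q),.03) for q in((65,231),(161,238),(152,333),(54,324))],0).round(4))
L=(t(484,294.5),s(308,85));Rr=(t(650.5,239.5),s(173,60))
print('tri ends',tri(*L).round(4),tri(*Rr).round(4))
for n,i in(('top',0),('scene',1)):
    a=onz(n,*L[i],.03);b=onz(n,*Rr[i],.03);v=a-b
    print(n,a.round(4),b.round(4),'len',np.linalg.norm(v).round(4),'ang',np.degrees(np.arctan2(v[1],v[0])).round(2),'mid',((a+b)/2).round(4))
# jig corners (top face)
for q in((397,395),(775,272),(322,170)): print('corner',onz('top',*t(*q),.03).round(4))
# bolts
for a,b in(((407,376),(407,79)),((758,260),(129,25))): print('bolt',tri(t(*a),s(*b)).round(4), onz('top',*t(*a),.03).round(4),onz('scene',*s(*b),.03).round(4))
p,d=load('top'); print([px2w('top',u,v,d[v,u])[2].round(4) for u,v in((310,240),(355,235),(330,245))])
E
```

```text
pin [0.5328 0.1831 0.0843] [0.5325 0.1836 0.084 ] [0.5327 0.1824 0.084 ]
stand [0.5629 0.2096 0.03  ] [0.5584 0.1506 0.03  ] [0.5005 0.156  0.03  ] [0.5063 0.2157 0.03  ]
standmean [0.532 0.183 0.03 ]
tri ends [ 0.5231 -0.0481  0.0309] [ 0.5564 -0.153   0.0288]
top [ 0.5229 -0.048   0.03  ] [ 0.5562 -0.1524  0.03  ] len 0.1096 ang 107.7 mid [ 0.5395 -0.1002  0.03  ]
scene [ 0.5221 -0.0496  0.03  ] [ 0.5579 -0.1515  0.03  ] len 0.108 ang 109.34 mid [ 0.54   -0.1006  0.03  ]
corner [0.4624 0.0068 0.03  ]
corner [ 0.5358 -0.2291  0.03  ]
corner [0.6001 0.0508 0.03  ]
bolt [0.4739 0.0008 0.0324] [0.4737 0.0005 0.03  ] [ 0.4705 -0.002   0.03  ]
bolt [ 0.5433 -0.2182  0.0319] [ 0.5432 -0.2189  0.03  ] [ 0.5409 -0.2215  0.03  ]
[np.float64(0.0323), np.float64(0.0311), np.float64(0.0309)]
```

Request:
arm_command(targets=[8.5,4,-29.6,41.7,0,8.5,4,-29.6,41.7,0,8.5,4,-29.6,41.7,0,8.5,4,-29.6,41.7,0,8.5,4,-29.6,41.7,0,8.5,4,-29.6,41.7,0,8.5,4,-29.6,41.7,0,8.5,4,-29.6,41.7,0], newtons=40)

```text
time: 0.77
ee_pos: [0.4395, 0.3349, 0.2047]
eef_rot: [0.142, 0.693, -0.142, 0.693]
contact_force: [0.2, -0.3, 0.1]
grip_width: 0.0851
```

```bash
cat >> h.py <<'E'
def go(p,yaw=None):
    s=observe();M=R.from_quat(s['eef_rot']);m=M.as_matrix()
    print('pos',s['ee_pos'].round(4),'yaw',np.degrees(np.arctan2(m[1,1],m[0,1])).round(2),'F',s['contact_force'].round(2),'w',round(s['grip_width'],4),'t',s['time'].__round__(2) ,'xaxis',m[:,0].round(3))
    print('shift cm',tool(np.array(p)-s['ee_pos']).round(2), '' if yaw is None else 'turn %.3f'%np.radians(np.degrees(np.arctan2(m[1,1],m[0,1]))-yaw))
E
python3 -c "
from h import *
go([.5325,.183,.12])"
```

```text
pos [0.4395 0.3349 0.2047] yaw 66.83 F [ 0.25 -0.32  0.11] w 0.0851 t 0.77 xaxis [-0. -0. -1.]
shift cm [  8.48 -10.3   14.53]
```

Request:
arm_command(targets=[8.5,4,-10.3,14.5,0,8.5,4,-10.3,14.5,0,8.5,4,-10.3,14.5,0,8.5,4,-10.3,14.5,0,8.5,6,-10.3,14.5,0,8.5,6,-10.3,14.5,0,8.5,6,-10.3,14.5,0,8.5,6,-10.3,14.5,0])

```text
time: 1.43
ee_pos: [0.5315, 0.1855, 0.1452]
eef_rot: [0.142, 0.693, -0.142, 0.692]
contact_force: [0.5, 0.7, 0.9]
grip_width: 0.0851
```

```bash
python3 -c "
from h import *
go([.5325,.183,.042])"
```

```text
pos [0.5315 0.1855 0.1452] yaw 66.79 F [0.47 0.67 0.9 ] w 0.0851 t 1.43 xaxis [-0.001  0.    -1.   ]
shift cm [10.32 -0.19  0.2 ]
```

Request:
arm_command(targets=[8.5,3,-0.1,0.1,0,8.5,6,-0.1,0.1,0,8.5,9,-0.1,0.1,0,8.5,10.3,-0.1,0.1,0,8.5,10.3,-0.1,0.1,0,8.5,10.3,-0.1,0.1,0])

```text
time: 1.93
ee_pos: [0.5323, 0.1848, 0.0428]
eef_rot: [0.142, 0.693, -0.142, 0.693]
contact_force: [0.6, 0.3, 0.7]
grip_width: 0.085
```

```bash
python3 -c "
from h import *
go([.5325,.183,.042])
p,d=grab('top');q,e=grab('scene')
a=cv2.resize(p[195:260,180:250,::-1],(560,520),interpolation=cv2.INTER_CUBIC)
cv2.imwrite('pics/g1.png',a)"
```

```text
pos [0.5323 0.1848 0.0428] yaw 66.89 F [0.63 0.35 0.71] w 0.085 t 1.93 xaxis [-0.  0. -1.]
shift cm [ 0.08 -0.16  0.09]
```

Request:
arm_command(targets=[8.5,0.1,-0.15,0.05,0,8.5,0.1,-0.15,0.05,0,1.4,0.1,-0.15,0.05,0,1.4,0.1,-0.15,0.05,0,1.4,0.1,-0.15,0.05,0,1.4,0.1,-0.15,0.05,0,1.4,0.1,-0.15,0.05,0,1.4,0.1,-0.15,0.05,0], newtons=40)

```text
time: 2.7
ee_pos: [0.5323, 0.1822, 0.0414]
eef_rot: [0.142, 0.693, -0.142, 0.693]
contact_force: [-1.0, -0.7, 1.0]
grip_width: 0.0148
```

Request:
arm_command(targets=[1.4,0,0,0,0,1.4,0,0,0,0,1.4,0,0,0,0,1.4,0,0,0,0])

```text
time: 3.03
ee_pos: [0.5323, 0.1822, 0.0414]
eef_rot: [0.142, 0.693, -0.142, 0.693]
contact_force: [0.6, 0.2, 1.1]
grip_width: 0.0151
```

Request:
arm_command(targets=[1.4,-2,0,0,0,1.4,-4,0,0,0,1.4,-6,0,0,0,1.4,-8,0,0,0,1.4,-10,0,0,0,1.4,-10,0,0,0,1.4,-10,0,0,0])

```text
time: 3.62
ee_pos: [0.5333, 0.1825, 0.1424]
eef_rot: [0.143, 0.692, -0.142, 0.694]
contact_force: [-0.5, -0.4, -1.4]
grip_width: 0.0147
```

```bash
python3 -c "
from h import *
c,s=np.cos(np.radians(17.5)),np.sin(np.radians(17.5))
J=np.array([.5395,-.1002,0]); X=np.array([c,s,0]);Y=np.array([-s,c,0])
print('start pt',J+.047*Y)
P=J+.047*Y; P[2]=.14
go(P,17.5)
p,d=grab('scene')
T=w2px('scene',observe()['ee_pos']);print(T)
u,v=T.astype(int)
cv2.imwrite('pics/g1.png',cv2.resize(p[v-50:v+40,u-55:u+55,::-1],None,fx=6,fy=6,interpolation=cv2.INTER_CUBIC)); print(u-55,v-50)"
```

```text
start pt [ 0.52536683 -0.0553753   0.        ]
pos [0.5333 0.1825 0.1424] yaw 66.81 F [-0.54 -0.36 -1.43] w 0.0147 t 3.62 xaxis [ 0.003  0.001 -1.   ]
shift cm [  0.21 -22.18   8.64] turn 0.861
[301.61353057 162.01573401]
246 112
```

View pics/g1.png

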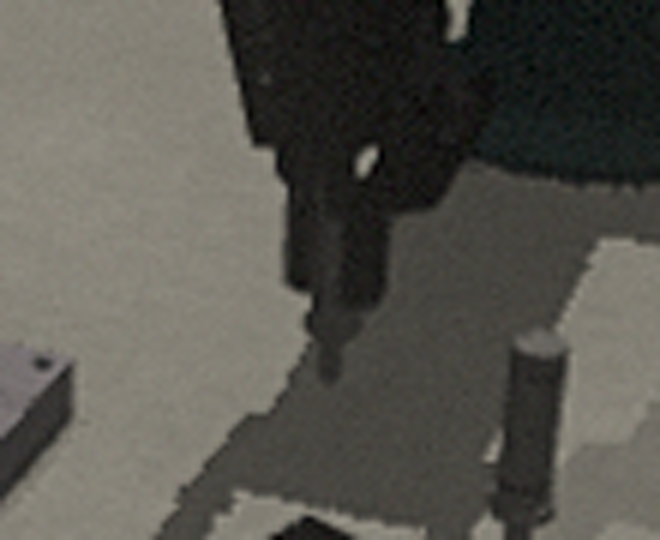

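g1 shows the pin held upright between the fingers, its tip at crop (329,380), with the large pin still standing untouched on the right. Moving above the jig.

Request:
arm_command(targets=[1.4,0,-2.8,1.1,0.11,1.4,0,-5.6,2.2,0.22,1.4,0,-8.4,3.3,0.33,1.4,0,-11.2,4.4,0.44,1.4,0,-14,5.4,0.55,1.4,0,-16.8,6.5,0.66,1.4,0,-19.6,7.6,0.77,1.4,0,-22.2,8.6,0.861])

```text
time: 4.33
ee_pos: [0.522, -0.0571, 0.1389]
eef_rot: [0.419, 0.57, -0.42, 0.568]
contact_force: [0.4, 0.2, -0.7]
grip_width: 0.015
```

Request:
arm_command(targets=[1.4,0,0,0,0,1.4,0,0,0,0,1.4,0,0,0,0,1.4,0,0,0,0])

```text
time: 4.67
ee_pos: [0.5232, -0.0548, 0.1402]
eef_rot: [0.418, 0.571, -0.418, 0.57]
contact_force: [-0.1, -0.6, -1.8]
grip_width: 0.0148
```

```bash
python3 -c "
from h import *
go([.5254,-.0554,.10],17.5)"
```

```text
pos [ 0.5232 -0.0548  0.1402] yaw 17.56 F [-0.09 -0.57 -1.81] w 0.0148 t 4.67 xaxis [-0.002  0.001 -1.   ]
shift cm [4.02 0.2  0.13] turn 0.001
```

Request:
arm_command(targets=[1.4,2.5,0.2,0.13,0,1.4,5,0.2,0.13,0,1.4,7.2,0.2,0.13,0,1.4,7.2,0.2,0.13,0,1.4,7.2,0.2,0.13,0,1.4,7.2,0.2,0.13,0])

```text
time: 5.17
ee_pos: [0.527, -0.0557, 0.0702]
eef_rot: [0.418, 0.57, -0.418, 0.571]
contact_force: [0.1, -0.3, -0.8]
grip_width: 0.0151
```

```bash
python3 -c "
from h import *
go([.5254,-.0554,.068],17.5)
p,d=grab('scene');q,e=grab('top')
t=observe()['ee_pos']-[0,0,.0314]; T=w2px('scene',t);print('tip px',T)
u,v=T.astype(int)
print('crop',((T-[u-45,v-35]+.5)*7-.5).round(1))
for k in(-.055,.055):
    g=np.array([.5395,-.1002,.03])+k*np.array([-np.sin(np.radians(17.5)),np.cos(np.radians(17.5)),0]); print('end',((w2px('scene',g)-[u-45,v-35]+.5)*7-.5).round(1))
cv2.imwrite('pics/g2.png',cv2.convertScaleAbs(cv2.resize(p[v-35:v+35,u-45:u+45,::-1],None,fx=7,fy=7,interpolation=cv2.INTER_CUBIC),alpha=1.7))"
```

```text
pos [ 0.527  -0.0557  0.0702] yaw 17.56 F [ 0.12 -0.28 -0.8 ] w 0.0151 t 5.17 xaxis [ 0.001 -0.    -1.   ]
shift cm [ 0.22 -0.14 -0.07] turn 0.001
tip px [221.58134705 169.88012642]
crop [322.1 254.2]
end [ 86.7 226.5]
end [349.4 280.1]
```

View pics/g2.png

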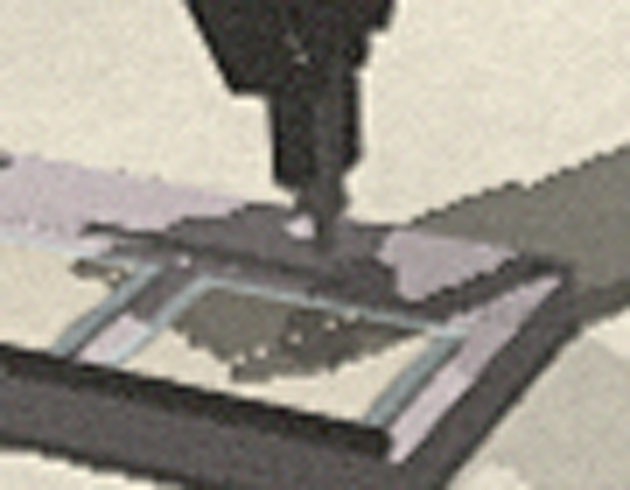

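g2 shows the tip just above the groove near its +y end, at about crop (323,250); (322,254) was predicted. Correcting the lateral offset, then coming down.

Request:
arm_command(targets=[1.4,0,-0.1,-0.05,0,1.4,0,-0.1,-0.05,0,1.4,0.2,-0.1,-0.05,0,1.4,0.2,-0.1,-0.05,0,1.4,0.4,-0.1,-0.05,0,1.4,0.4,-0.1,-0.05,0,1.4,0.4,-0.1,-0.05,0])

```text
time: 5.85
ee_pos: [0.5248, -0.0562, 0.065]
eef_rot: [0.418, 0.57, -0.418, 0.57]
contact_force: [0.1, 0.3, -1.0]
grip_width: 0.0151
```

```bash
python3 -c "
from h import *
go([.5254,-.0554,.0574],17.5)"
```

```text
pos [ 0.5248 -0.0562  0.065 ] yaw 17.47 F [ 0.12  0.3  -0.96] w 0.0151 t 5.85 xaxis [-0.001  0.    -1.   ]
shift cm [ 0.76  0.08 -0.06] turn -0.001
```

Request:
arm_command(targets=[1.4,0.2,0.03,0,0,1.4,0.2,0.03,0,0,1.4,0.4,0.03,0,0,1.4,0.4,0.03,0,0,1.4,0.5,0.03,0,0,1.4,0.5,0.03,0,0])

```text
time: 6.35
ee_pos: [0.5252, -0.056, 0.0601]
eef_rot: [0.418, 0.57, -0.418, 0.57]
contact_force: [-0.6, -0.5, -0.3]
grip_width: 0.0152
```

```bash
python3 -c "
from h import *
for i in range(1): go([.5254,-.0554,.0574],17.5)
print(observe()['torque'])"
```

```text
pos [ 0.5252 -0.056   0.0601] yaw 17.48 F [-0.59 -0.49 -0.34] w 0.0152 t 6.35 xaxis [-0.  0. -1.]
shift cm [ 0.27  0.03 -0.06] turn -0.000
[-0.01738857 -0.01179233  0.00102884]
```

Request:
arm_command(targets=[1.4,0.1,0,0,0,1.4,0.1,0,0,0,1.4,0.2,0,0,0,1.4,0.2,0,0,0])

```text
time: 6.68
ee_pos: [0.5253, -0.056, 0.0581]
eef_rot: [0.418, 0.57, -0.418, 0.57]
contact_force: [0.0, -0.9, 0.3]
grip_width: 0.0153
```

Request:
arm_command(targets=[1.4,0.05,0,0,0,1.4,0.05,0,0,0,1.4,0.05,0,0,0])

```text
time: 6.93
ee_pos: [0.5253, -0.0561, 0.0578]
eef_rot: [0.418, 0.57, -0.418, 0.57]
contact_force: [-0.1, -0.4, -0.6]
grip_width: 0.0151
```

Request:
arm_command(targets=[1.4,0.05,0,0,0,1.4,0.05,0,0,0,1.4,0.05,0,0,0])

```text
time: 7.18
ee_pos: [0.5255, -0.0561, 0.0574]
eef_rot: [0.418, 0.57, -0.418, 0.57]
contact_force: [-0.1, -0.8, -0.2]
grip_width: 0.0147
```

Request:
arm_command(targets=[1.4,0.05,0,0,0,1.4,0.05,0,0,0,1.4,0.05,0,0,0])

```text
time: 7.43
ee_pos: [0.5256, -0.0561, 0.0573]
eef_rot: [0.418, 0.57, -0.418, 0.57]
contact_force: [-1.6, -0.3, 4.9]
grip_width: 0.0151
```

Request:
arm_command(targets=[1.4,0.05,0,0,0,1.4,0.05,0,0,0,1.4,0.05,0,0,0])

```text
time: 7.68
ee_pos: [0.5257, -0.0561, 0.0572]
eef_rot: [0.418, 0.57, -0.418, 0.57]
contact_force: [-2.8, 0.0, 8.4]
grip_width: 0.0149
```

Request:
arm_command(targets=[1.4,-0.03,0,0.1,0,1.4,-0.03,0,0.3,0,1.4,-0.03,0,0.5,0,1.4,-0.03,0,0.7,0,1.4,-0.03,0,0.9,0,1.4,-0.03,0,1.1,0,1.4,-0.03,0,1.1,0])

```text
time: 8.27
ee_pos: [0.5293, -0.066, 0.0573]
eef_rot: [0.419, 0.57, -0.418, 0.57]
contact_force: [-1.2, 2.7, 5.9]
grip_width: 0.0147
```

```bash
cat >> h.py <<'E'
def jg():
    s=observe();c,n=np.cos(np.radians(17.5)),np.sin(np.radians(17.5)); d=(s['ee_pos']-[.5395,-.1002,.0314])*1e3;F=s['contact_force']
    f=lambda v:np.round([c*v[0]+n*v[1],-n*v[0]+c*v[1],v[2]],2)
    print('jig mm',f(d),'F',f(F),'t',round(s['time'],2))
E
python3 -c "
from h import *
jg()"
```

```text
jig mm [ 0.57 35.63 25.88] F [-0.28  2.94  5.92] t 8.27
```

Request:
arm_command(targets=[1.4,0,0,0.05,0,1.4,0,0,0.1,0,1.4,0,0,0.15,0,1.4,0,0,0.2,0,1.4,0,0,0.25,0,1.4,0,0,0.3,0,1.4,0,0,0.35,0,1.4,0,0,0.4,0])

```text
time: 8.93
ee_pos: [0.5304, -0.0694, 0.0573]
eef_rot: [0.419, 0.57, -0.418, 0.57]
contact_force: [-1.8, 4.2, 6.3]
grip_width: 0.0152
```

Request:
arm_command(targets=[1.4,0,0,0.05,0,1.4,0,0,0.1,0,1.4,0,0,0.15,0,1.4,0,0,0.2,0,1.4,0,0,0.25,0,1.4,0,0,0.3,0,1.4,0,0,0.35,0,1.4,0,0,0.4,0])

```text
time: 9.6
ee_pos: [0.5316, -0.0732, 0.0573]
eef_rot: [0.419, 0.57, -0.418, 0.57]
contact_force: [-0.2, 4.7, 5.7]
grip_width: 0.0146
```

Request:
arm_command(targets=[1.4,0,0,0.05,0,1.4,0,0,0.1,0,1.4,0,0,0.15,0,1.4,0,0,0.2,0,1.4,0,0,0.25,0,1.4,0,0,0.3,0,1.4,0,0,0.35,0,1.4,0,0,0.4,0])

```text
time: 10.27
ee_pos: [0.5328, -0.077, 0.0573]
eef_rot: [0.419, 0.57, -0.418, 0.57]
contact_force: [-1.6, 3.0, 6.1]
grip_width: 0.0148
```

Request:
arm_command(targets=[1.4,0,0,0.05,0,1.4,0,0,0.1,0,1.4,0,0,0.15,0,1.4,0,0,0.2,0,1.4,0,0,0.25,0,1.4,0,0,0.3,0,1.4,0,0,0.35,0,1.4,0,0,0.4,0])

```text
time: 10.93
ee_pos: [0.534, -0.0808, 0.0573]
eef_rot: [0.419, 0.57, -0.418, 0.57]
contact_force: [-1.5, 4.4, 5.6]
grip_width: 0.0149
```

Request:
arm_command(targets=[1.4,0,0,0.05,0,1.4,0,0,0.1,0,1.4,0,0,0.15,0,1.4,0,0,0.2,0,1.4,0,0,0.25,0,1.4,0,0,0.3,0,1.4,0,0,0.35,0,1.4,0,0,0.4,0])

```text
time: 11.6
ee_pos: [0.5352, -0.0847, 0.0572]
eef_rot: [0.419, 0.57, -0.418, 0.57]
contact_force: [-2.1, 3.6, 5.5]
grip_width: 0.0146
```

Request:
arm_command(targets=[1.4,0,0,0.05,0,1.4,0,0,0.1,0,1.4,0,0,0.15,0,1.4,0,0,0.2,0,1.4,0,0,0.25,0,1.4,0,0,0.3,0,1.4,0,0,0.35,0,1.4,0,0,0.4,0])

```text
time: 12.27
ee_pos: [0.5355, -0.0898, 0.056]
eef_rot: [0.418, 0.57, -0.418, 0.57]
contact_force: [-0.4, 0.0, -1.7]
grip_width: 0.0149
```

z fell 1.2 mm and both the vertical and sliding forces vanished, so the pin is in the socket. Pushing down gently.

Request:
arm_command(targets=[1.4,0.1,0,0,0,1.4,0.2,0,0,0,1.4,0.3,0,0,0,1.4,0.4,0,0,0,1.4,0.4,0,0,0])

```text
time: 12.68
ee_pos: [0.5355, -0.0895, 0.0521]
eef_rot: [0.418, 0.57, -0.418, 0.57]
contact_force: [-1.1, -0.0, -0.4]
grip_width: 0.0147
```

```bash
python3 -c "
from h import *
jg()"
```

```text
jig mm [-0.56 11.42 20.71] F [-1.01  0.31 -0.44] t 12.68
```

Request:
arm_command(targets=[1.4,0.15,0,0,0,1.4,0.3,0,0,0,1.4,0.45,0,0,0,1.4,0.6,0,0,0,1.4,0.75,0,0,0,1.4,0.9,0,0,0,1.4,0.9,0,0,0,1.4,0.9,0,0,0])

```text
time: 13.35
ee_pos: [0.5357, -0.0894, 0.0434]
eef_rot: [0.418, 0.57, -0.418, 0.57]
contact_force: [-0.5, -0.1, -0.2]
grip_width: 0.0148
```

Home should be at about TCP 0.0413, so 2 mm remain.

Request:
arm_command(targets=[1.4,0.05,0,0,0,1.4,0.1,0,0,0,1.4,0.15,0,0,0,1.4,0.15,0,0,0,1.4,0.15,0,0,0])

```text
time: 13.77
ee_pos: [0.5359, -0.0894, 0.0421]
eef_rot: [0.418, 0.57, -0.418, 0.57]
contact_force: [-1.4, 0.7, 0.4]
grip_width: 0.0149
```

Request:
arm_command(targets=[1.4,0.03,0,0,0,1.4,0.06,0,0,0,1.4,0.06,0,0,0])

```text
time: 14.02
ee_pos: [0.5359, -0.0895, 0.0415]
eef_rot: [0.418, 0.57, -0.418, 0.57]
contact_force: [0.0, 1.2, -0.2]
grip_width: 0.015
```

Request:
arm_command(targets=[1.4,0.02,0,0,0,1.4,0.04,0,0,0,1.4,0.04,0,0,0])

```text
time: 14.27
ee_pos: [0.536, -0.0895, 0.0414]
eef_rot: [0.418, 0.57, -0.418, 0.57]
contact_force: [-1.7, -0.4, 2.4]
grip_width: 0.015
```

The collar is in contact at TCP 0.0414, as predicted. Opening, then retreating.

Request:
arm_command(targets=[3,0,0,0,0,3,0,0,0,0,5,0,0,0,0,5,0,0,0,0,6,0,0,0,0,6,0,0,0,0,6,0,0,0,0,6,0,0,0,0])

```text
time: 14.93
ee_pos: [0.5359, -0.0894, 0.0411]
eef_rot: [0.418, 0.57, -0.418, 0.57]
contact_force: [0.5, -0.3, 0.4]
grip_width: 0.06
```

Request:
arm_command(targets=[6,-2,0,0,0,6,-4,0,0,0,6,-7,0,0,0,6,-10,0,0,0,6,-14,0,0,0,6,-17,0,0,0,6,-17,0,0,0])

```text
time: 15.52
ee_pos: [0.5406, -0.0904, 0.2195]
eef_rot: [0.42, 0.566, -0.416, 0.575]
contact_force: [1.0, -0.0, 1.4]
grip_width: 0.0598
```

Request:
arm_command(targets=[6,0,12,-12,0,6,0,12,-12,0,6,0,12,-12,0,6,0,12,-12,0,6,0,12,-12,0,6,0,12,-12,0,6,0,12,-12,0])

```text
time: 16.1
ee_pos: [0.6137, 0.061, 0.2102]
eef_rot: [0.417, 0.571, -0.418, 0.57]
contact_force: [-0.6, -0.3, 0.6]
grip_width: 0.0603
```

```bash
python3 - <<'E'
from h import *
go([.5,0,.2])
p,d=grab('scene');q,e=grab('top')
a=cv2.resize(p[130:225,130:270,::-1],None,fx=5.5,fy=5.5,interpolation=cv2.INTER_CUBIC)
b=cv2.resize(q[150:290,185:405,::-1],None,fx=3,fy=3,interpolation=cv2.INTER_CUBIC)
cv2.imwrite('pics/f1.png',cv2.convertScaleAbs(a,alpha=1.5)); 
P=np.array([.536,-.0895,.064+.02])
for h in(.034,.084): print('expect scene crop',((w2px('scene',[.536,-.0895,h])-[130,130]+.5)*5.5).round(1))
print(w2px('top',[.536,-.0895,.084]))
# top height near pin from both depths
for n,dd in(('top',e),('scene',d)):
    pts=[px2w(n,u,v,dd[v,u]) for v in range(384) for u in range(512) if dd[v,u]>0]
    pts=np.array(pts); m=(np.hypot(pts[:,0]-.536,pts[:,1]+.0895)<.02)&(pts[:,2]>.06)&(pts[:,2]<.12); print(n,m.sum(),'zmax',pts[m][:,2].max().round(4) if m.any() else None,'med top', pts[m&(pts[:,2]>.078)].mean(0).round(4))
E
```

```text
pos [0.6137 0.061  0.2102] yaw 17.55 F [-0.64 -0.25  0.63] w 0.0603 t 16.1 xaxis [-0.002 -0.001 -1.   ]
shift cm [  1.04 -12.68   2.39] 
expect scene crop [443.6 217.7]
expect scene crop [436.9 120.1]
[344.32301886 225.06627552]Traceback (most recent call last):
  File "<stdin>", line 12, in <module>
  File "h.py", line 9, in px2w
    m=camera_model(name);
ValueError: time passes only in moves, steps and waits
```

View pics/f1.png

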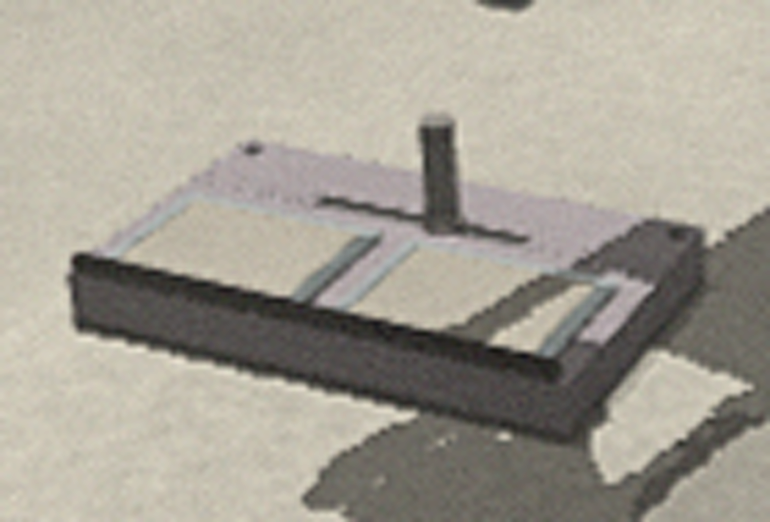

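f1 shows the pin standing upright and clear of the gripper, with its collar on the plate. Its top is at (437,120), exactly where the fully-home model puts it.

```bash
python3 -c "
from h import *
p,d=load('scene'); u,v=(int(130+437/5.5),int(130+121/5.5)); print(px2w('scene',u,v,d[v,u]).round(4))
q,e=load('top'); print(px2w('top',344,225,e[225,344]).round(4))
print(close_job())"
```

```text
[ 0.5364 -0.0889  0.0825]
[ 0.5361 -0.0888  0.0843]
the job is handed in; nothing more can be done
None
```

The job is handed in: the stop pin is standing in the hidden socket with its collar flat on the plate, and the gripper is open and clear of it. I took the smaller pin from the stand and set its tip in the groove about 46 mm from the middle. I then slid it along with about 6–7 N of downward force, and it dropped into the socket at about y = +11 mm. The highest downward reading was about 9.5 N (8.4 N measured plus the pin's weight), when the tip was first set down. The collar met the plate with about 3 N.

- **Seating:** the TCP height at collar contact was 0.0414 m; I had predicted 0.0413 m.
- **Position and uprightness:** the pin's top is where the fully-home position predicts in the scene picture. Depth puts it at a height of 82.5 mm (scene camera) and 84.3 mm (top camera), against 84 mm expected. The scene value is 1.5 mm low, within the 2 mm calibration. In the picture the pin stands upright.
- **Bystanders:** the tape roll, card holder and marker were not approached, but I did not measure them again at the end.
- **Failed check:** one depth script stopped with an error ("time passes only in moves, steps and waits"). I replaced it with the depth readings above.

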